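# Thread the mandrel out of the covered bench tray

## Task

Take the long steel mandrel out of the green bench tray: it is longer than the opening between the tray's two end covers, so slide it along, tilt it and bring it out one end first, without forcing it against the tray. Finish while still holding it in the gripper, still and about level, all of it at least 10 cm above the top of the tray. Leave the loupe, the ring box and the jar where they stand.

Things in the scene. Friction and masses are not known exactly. Their poses are not given: they have to be found in the camera images.
- tray: Fixed green plastic jeweller's tray, outside 420 x 180 x 68 high (all sizes in mm), its length roughly across the robot's front. Origin: centre of its underside, on the bench; x along its length, y across, z up. Walls 10 thick; floor top at z 8. A fixed flat cover lies over each end, from the end wall in to x = +-90; the space inside runs under the covers to x = +-200.
- opening (a point): Centre of the tray's opening, level with the covers' top (68 above the bench); axes as the tray's. The opening, the only way in or out, is 180 along the tray x 160 across, between the two covers and the two long walls.
- tip_cover_edge (a point): Middle of the inner edge of the cover over the mandrel's tip, on its top, at tray x = 90, z = 68; the other cover mirrors it at x = -90. The covers are 6 thick: underside at z 62.
- tip_rest (a point): Middle of the seat of the low fixed wooden rest near the tip, at tray x = 65, z = 24; the other rest mirrors it at x = -65. Each is a bar 8 along x and 70 across y, with two 6 high lips (tops at z 30) that start 12 either side of the middle.
- mandrel: Loose straight mandrel, 260 long, 0.18 to 0.37 kg, lying on the rests along the tray, both ends under the covers. Origin: mid-length on its axis, 34 above the bench, at start up to 20 either way along the tray. x runs from handle to tip, as the tray's x. Wooden handle 20 square, x = -130 to -30; round steel shank 20 diameter to x = 97, then 14 to x = 115, then 10 to the tip at 130.
- balance (a point): Point of balance of the mandrel, on its axis, on the shank 8 from mid-length towards the tip: the place to grip it, across its 20 diameter. Its axis is 26 above the tray's floor at the start.
- tip_end (a point): Thin steel end of the mandrel, on its axis (mandrel x = 130).
- butt_end (a point): Handle end of the mandrel, on its axis (mandrel x = -130).
- loupe: Bystander: chromed folding loupe with a black cover, 76 x 34 x 34 high, standing on the bench near the tray's long side that is away from the robot. Origin: centre of the round lens barrel's underside.
- ring_box: Bystander: black ring box 55 x 55 x 34 with a ring in it (57 high in all), beside the same long side. Origin: centre of its underside.
- polish_jar: Bystander: small lidded jar, 52 in diameter, 50 high, beside the same long side. Origin: centre of its underside.

How it is judged:
On the way:
1. the mandrel sticks up through the opening at a slant: one end above the covers, the other still below them inside the tray (((height (world z) of tip_end above 0.085 m and height (world z) of butt_end below 0.06 m and x of mandrel in the frame of tray between -0.2 and 0.2 m) or (height (world z) of butt_end above 0.085 m and height (world z) of tip_end below 0.06 m and x of mandrel in the frame of tray between -0.2 and 0.2 m))), for 0.1 s.
At the end, for the whole second after the job is handed in: The fingers hold the mandrel (over 1 N), both its ends' axis points more than 170 mm above the bench (about 100 above the tray's top), within 0.3 rad of level, still (under 30 mm/s and 0.2 rad/s), not touching the tray; the three bystanders within 15 mm of where they stood (height (world z) of each of tip_end, butt_end above 0.17 m and angle between mandrel's own x axis and vertical between 1.2708 and 1.8708 rad and contact force between the fingers and mandrel above 1 N and contact force between mandrel and tray below 0.1 N and linear speed of mandrel below 0.03 m/s and angular speed of mandrel below 0.2 rad/s and distance of each of loupe, ring_box, polish_jar from where it was at the start of the episode below 0.015 m); the arm keeps its last pose, push and grip.
It fails at once if the mandrel is forced against the tray (over 40 N) (contact force between mandrel and tray above 40 N).
It fails at once if a bystander is pushed away (15 mm) or knocked over (distance of any of loupe, ring_box, polish_jar from where it was at the start of the episode above 0.015 m or angle between any of loupe, ring_box, polish_jar's own z axis and vertical above 0.4 rad).
It also fails if it takes over 40 s, if anything falls off the work surface, if the arm or the gripper's body presses on something with over 40 N, if the wrist force passes 120 N, or if a joint passes its speed limit or range.

## Robot

A 6-joint arm with a two-finger parallel gripper is mounted at the origin on the work surface. World frame = base frame: x ahead of the robot, y to its left, z up, the work surface at z = 0. Lengths are in m, angles in rad, forces in N, time in s.
With the tool pointing down it reaches from about 0.25 to 0.775 m from the base axis. Payload 4 kg.
Tool frame: the origin (TCP) lies at the very end of the fingers, on their centre line; the grasp point (between the pads) lies 19 mm behind it (manip.pinch_z is the distance from the TCP to the grasp point, in m); z points along the fingers, y is the line along which they close (so a half turn about z gives the same grasp; the last joint's range is limited). The gripper opens to 85 mm and grips with 20 to 120 N. Pads are 22 mm wide; open, the fingers measure 114 mm over their backs; the gripper's body (76 mm by 85 mm) begins 54 mm behind the grasp point. The pads swing forward as they close: fully open they stand 13 mm farther back than shut.
Start: joints at [-1.417, 0.087, 1.371, -0, 1.684, -0.103], TCP at [0.14, -0.532, 0.231] pointing down, gripper open.
Joint ranges: [-3.1, 3.1], [-0.76, 2.03], [0.27, 2.55], [-1.08, 4.22], [0.17, 2.65], [-2.57, 2.57]. Speed limits (rad/s): [2.79, 2.79, 3.14, 3.14, 3.14, 3.14].

## Interface

Orientations are given as a 3x3 rotation matrix whose columns are the frame's x, y, z axes.
In Python, from cell import manip gives the robot as it stands. The module is installed in compiled form; this text tells all that it offers.
- The arm moves only by the tool move_arm, never from a script. Its argument "motion" is a list of rows, each a list of 3 entries, a list of its own where there are three numbers: the shift along the world's x, y, z in mm, then the turn, a rotation vector about the world's x, y, z in rad, then the closure in counts, from 0 (fully open) to 255 (shut). In form: [[[tx, ty, tz], [rx, ry, rz], claw], ...]. A call has 1 to 12 rows; each row is the pose to reach, as a shift and turn from the pose commanded when the call began; what a row does not reach only later rows make up. A row lasts 1/12 s, in which the tool goes at most 41.7 mm and 7.16 degrees, less where a joint would pass 70% of its speed; a pose out of reach is approached as far as the arm can. A call with a gripper value outside its range is refused whole. The fingers move at their own pace and stop on an object; "grip_force" is the grip in N (left out, the last holds). Time passes only in rows, so rows that repeat a pose let the fingers close. It gives the time, the measured TCP pose, the force, the opening and the grip force at its end, in the units of the state.
- manip.get_obs(): the state, without advancing time (a new reading comes with each control period).
- manip.camera(name): name is "scene" or "top"; returns a dict with "frame" (384x512x3 uint8, red, green, blue), "vfov" (degrees; the focal length in pixels is half the picture's height over the tangent of half this angle, whatever the lens; pixels are square), "cx", "cy" (the principal point, pixels), "R" (3x3) and "t" (3): a world point X has camera coordinates R X + t. Camera axes: x right, y down, z forward; pixel columns grow to the right and rows downward; lengths in m; the calibration is good to about 2 mm. A picture is of the moment at which its call begins. There is no depth.
- manip.hand_in(): hands the job in; it is judged then, once.
The state is a dict: "time": time; "joint_positions": joint angles; "qd": joint speeds; "effort": joint torques, N m; "position": TCP position; "tool_rot": TCP orientation; "ft_force": force on the tool from outside, world axes, zero at the start; "wrist_torque": the same for the moment, N m; "gripper_width": finger opening in m; "gripper_force": force on a finger pad.
Only numpy, scipy, OpenCV 4.12 (cv2) and the standard library are available. Lean on these libraries where they do the work, as an engineer would, in place of code of your own. Each camera call takes 0.05 s, during which the arm holds its last target. There are 200 camera calls.

## Working session

There is one attempt and no reset: what is moved stays moved. The work goes in short steps, Python scripts to look and compute and a tool call to move; the robot and the scene stay as the last step left them, time stands still between calls to the robot, and variables do not carry over. Pictures are saved under pics/ and viewed, at most 10 in all, crops included, and the job is handed in when it is done.

Besides the shell and the picture viewer there is one more tool, called after "Emit:" in YAML: its name, and indented under it one key for each argument. move_arm: Moves the arm, as the interface text tells. Its arguments: {"type":"object","properties":{"motion":{"type":"array","items":{"type":"array"}},"grip_force":{"type":"number"}},"required":["motion"]}

```bash
mkdir -p pics; cat > h.py <<'E'
import numpy as np, cv2
from cell import manip
def shot(n,tag):
    c=manip.camera(n); cv2.imwrite(f'pics/{tag}.png',c['frame'][:,:,::-1]); np.savez(f'{tag}.npz',**{k:v for k,v in c.items()}); return c
def load(tag): return dict(np.load(f'{tag}.npz'))
def K(c):
    f=192/np.tan(np.radians(float(c['vfov']))/2); return f,float(c['cx']),float(c['cy'])
def onz(c,u,v,z):
    f,cx,cy=K(c); d=c['R'].T@np.array([(u-cx)/f,(v-cy)/f,1]); o=-c['R'].T@c['t']; return o+d*(z-o[2])/d[2]
def proj(c,X):
    f,cx,cy=K(c); p=c['R']@np.array(X)+c['t']; return cx+f*p[0]/p[2],cy+f*p[1]/p[2]
E
python3 - <<'E'
from h import *
for n in('top','scene'):
    c=shot(n,n+'0'); print(n,c['vfov'],-c['R'].T@c['t'],c['R'].round(2).tolist())
    print(cv2.imwrite(f'pics/{n}0.png',c['frame'][:,:,::-1]))
o=manip.get_obs(); print(o['position'],o['tool_rot'],o['gripper_width'],manip.pinch_z)
E
```

```text
top 52.31848249295952 [0.55931434 0.02694675 0.77037751] [[-0.0, -1.0, 0.0], [-0.99, 0.0, -0.11], [0.11, -0.0, -0.99]]
True
scene 57.03579300891167 [0.9140917  0.50099876 0.71345555] [[-0.88, 0.47, -0.02], [0.37, 0.67, -0.64], [-0.29, -0.57, -0.76]]
True
[ 0.13963751 -0.53151297  0.23025343] [[ 9.67200332e-01  2.54014633e-01 -2.91631833e-04]
 [ 2.54014702e-01 -9.67198316e-01  1.98683848e-03]
 [ 2.22620228e-04 -1.99574961e-03 -9.99997984e-01]] 0.08530447353797738 0.0187
```

View pics/top0.png

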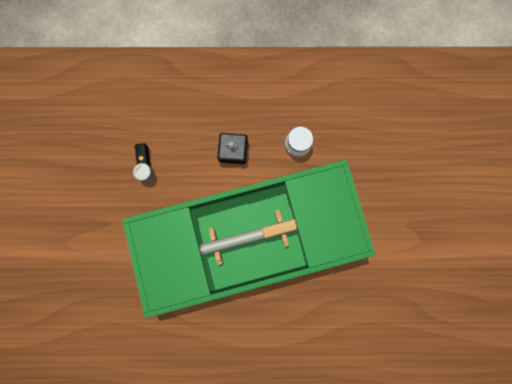

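View pics/scene0.png

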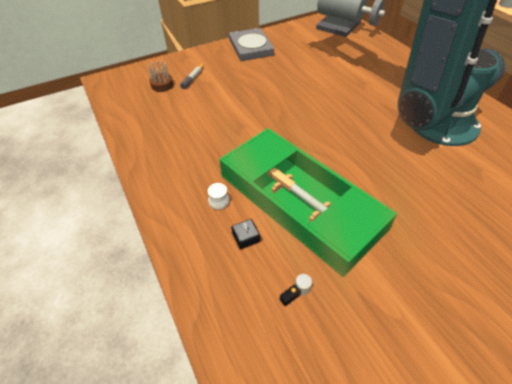

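The top view shows the tray's outer corners near (124,218), (347,163), (373,255) and (148,315). The mandrel's tip points left (+y) under the left cover, and its wood/steel joint is near (264,233). I'll enlarge the crop to measure it.

```bash
python3 - <<'E'
from h import *
im=cv2.imread('pics/top0.png')[155:325,115:380]
cv2.imwrite('pics/crop.png',cv2.resize(im,None,fx=3,fy=3,interpolation=cv2.INTER_CUBIC))
c=load('top0')
hsv=cv2.cvtColor(c['frame'],cv2.COLOR_RGB2HSV); m=cv2.inRange(hsv,(45,100,40),(80,255,255))
cn=max(cv2.findContours(m,0,2)[0],key=cv2.contourArea)
# top-rim outline back-projected to z=68
P=np.array([onz(c,*p[0],.068)[:2] for p in cn],np.float32)
print(cv2.minAreaRect(P)); q=cv2.approxPolyDP(cv2.convexHull(cn),6,True)[:,0]; print(q.tolist(),[onz(c,*p,.068).round(4).tolist() for p in q])
E
```

```text
((0.5577492713928223, 0.04433831572532654), (0.17978611588478088, 0.42005598545074463), 14.937161445617676)
[[346, 160], [373, 255], [145, 317], [123, 219]] [[0.6966, -0.1348, 0.068], [0.5252, -0.1781, 0.068], [0.419, 0.2235, 0.068], [0.5898, 0.2682, 0.068]]
```

View pics/crop.png

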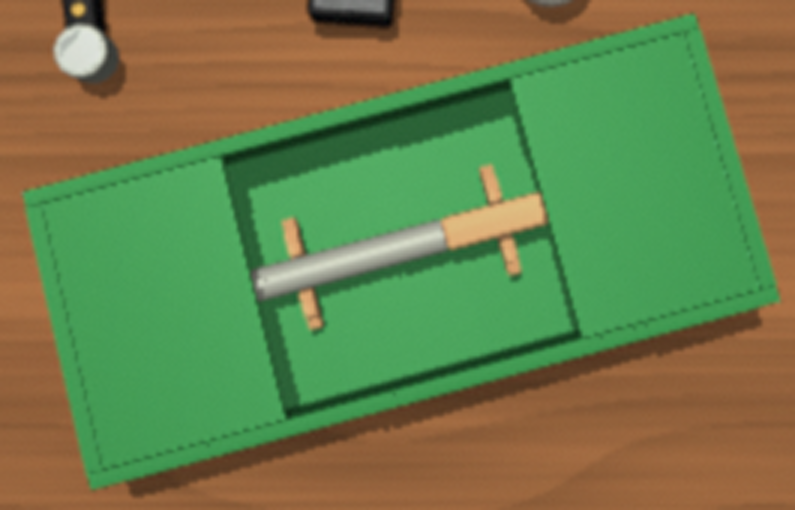

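```bash
cat >> h.py <<'E'
T=np.array([.5577,.0443]); a=np.radians(90+14.937); ex=np.array([np.cos(a),np.sin(a)]); ey=np.array([-ex[1],ex[0]])
def tr(X): d=np.array(X)[:2]-T; return (d@ex*1e3).round(1),(d@ey*1e3).round(1)
def w(x,y,z): return np.r_[T+ex*x/1e3+ey*y/1e3,z/1e3]
E
cat > plan.py <<'E'
from h import *
import heapq
# mandrel outline in its frame, relative to grip point (x=8)
def rect(x0,x1,z0,z1,s=4):
    xs=np.linspace(x0,x1,int((x1-x0)/s)+2); zs=np.linspace(z0,z1,int((z1-z0)/s)+2)
    return np.vstack([np.c_[xs,xs*0+z0],np.c_[xs,xs*0+z1],np.c_[zs*0+x0,zs],np.c_[zs*0+x1,zs]])
M=np.vstack([rect(-138,89,-10,10),rect(89,107,-7,7),rect(107,122,-5,5)])
def tool(t0):  # t0: tool pitch relative to mandrel normal
    F=np.vstack([rect(-11,11,-17,54),rect(-43,43,54,120)]); c,s=np.cos(t0),np.sin(t0)
    return F@np.array([[c,s],[-s,c]])
B=np.array([[-300,300,-50,8],[-250,-200,0,68],[200,250,0,68],[-210,-90,62,68],[90,210,62,68],[-69,-61,0,24],[61,69,0,24]])
def clr(P,x,z,th):
    c,s=np.cos(th),np.sin(th); X=x[:,None]+P[:,0]*c[:,None]-P[:,1]*s[:,None]; Z=z[:,None]+P[:,0]*s[:,None]+P[:,1]*c[:,None]
    d=np.full(x.shape,1e9)
    for b in B:
        dx=np.maximum(b[0]-X,X-b[1]); dz=np.maximum(b[2]-Z,Z-b[3])
        g=np.hypot(np.maximum(dx,0),np.maximum(dz,0))+np.minimum(np.maximum(dx,dz),0); d=np.minimum(d,g.min(1))
    return d
if __name__=='__main__':
    xs=np.arange(-140,61,4); zs=np.arange(34,171,4); ts=np.radians(np.arange(0,51,2))
    G=[g.ravel() for g in np.meshgrid(xs,zs,ts,indexing='ij')]; sh=(len(xs),len(zs),len(ts))
    cm=clr(M,*G).reshape(sh)
    for t0 in (0,-10,-20,10):
        c=np.minimum(cm,clr(tool(np.radians(t0)),*G).reshape(sh))
        # widest-path then shortest: start (8,38,0) -> z>=150, th 0
        s0=(int(np.abs(xs-8).argmin()),1,0); D={s0:0}; pr={}; h=[(0,s0)]; end=None
        while h:
            d,n=heapq.heappop(h)
            if d>D[n]: continue
            if zs[n[1]]>=150 and n[2]==0: end=n;break
            for dl in [(i,j,k) for i in(-1,0,1) for j in(-1,0,1) for k in(-1,0,1) if i or j or k]:
                m=tuple(np.add(n,dl))
                if not all(0<=m[i]<sh[i] for i in range(3)) or c[m]<2: continue
                e=d+np.linalg.norm(dl)*(1+100*np.exp(-c[m]/1.5))
                if e<D.get(m,1e18): D[m]=e; pr[m]=n; heapq.heappush(h,(e,m))
        if end is None: print(t0,'none'); continue
        p=[end]
        while p[-1]!=s0: p.append(pr[p[-1]])
        p=p[::-1]; print(t0,D[end],'min',min(c[n] for n in p[1:]))
        print([(int(xs[n[0]]),int(zs[n[1]]),int(round(np.degrees(ts[n[2]]))),round(float(c[n]),1)) for n in p[::2]])
E
python3 - <<'E'
from h import *
c=load('top0')
print('ey',ey,'ex',ex)
for n,u,v,z in [('joint',444,235,34),('jointTop',440,221,34),('jointBot',447,250,34),('coveredge L',256,283,68),('coverR',543,210,68),('shank',350,260,34),('shankL',290,275,34)]:
    print(n,tr(onz(c,115+(u+.5)/3-.5,155+(v+.5)/3-.5,z/1e3)))
E
python3 plan.py
```

```text
ey [-0.96620983 -0.2577568 ] ex [-0.2577568   0.96620983]
joint (np.float64(-27.9), np.float64(0.2))
jointTop (np.float64(-27.8), np.float64(-8.8))
jointBot (np.float64(-27.3), np.float64(9.7))
coveredge L (np.float64(87.6), np.float64(-1.2))
coverR (np.float64(-88.4), np.float64(1.4))
shank (np.float64(32.7), np.float64(0.0))
shankL (np.float64(71.1), np.float64(-0.7))
0 80.2733370993141 min 6.675648794512348
[(8, 38, 0, 4.0), (0, 42, 0, 8.0), (-8, 42, 0, 8.0), (-16, 42, 0, 8.0), (-24, 42, 0, 8.0), (-32, 42, 0, 8.0), (-40, 46, 4, 9.0), (-40, 50, 8, 8.5), (-36, 54, 12, 7.5), (-28, 58, 12, 7.0), (-20, 62, 14, 7.1), (-12, 62, 14, 9.0), (-4, 66, 16, 10.0), (4, 66, 16, 10.3), (12, 74, 18, 10.2), (20, 82, 22, 10.6), (28, 90, 24, 10.9), (36, 94, 24, 11.4), (44, 98, 24, 11.7), (52, 106, 22, 10.3), (52, 114, 18, 11.3), (52, 122, 14, 15.2), (52, 130, 10, 29.3), (52, 138, 6, 46.0), (52, 146, 2, 63.3)]
-10 80.2733370993141 min 6.675648794512348
[(8, 38, 0, 4.0), (0, 42, 0, 8.0), (-8, 42, 0, 8.0), (-16, 42, 0, 8.0), (-24, 42, 0, 8.0), (-32, 42, 0, 8.0), (-40, 46, 4, 9.0), (-40, 50, 8, 8.5), (-36
[... 705 characters left out ...]
9), (36, 94, 24, 11.4), (44, 98, 24, 11.7), (52, 106, 22, 10.3), (52, 114, 18, 11.3), (52, 122, 14, 15.2), (52, 130, 10, 29.3), (52, 138, 6, 46.0), (52, 146, 2, 63.3)]
10 80.2733370993141 min 6.675648794512348
[(8, 38, 0, 4.0), (0, 42, 0, 8.0), (-8, 42, 0, 8.0), (-16, 42, 0, 8.0), (-24, 42, 0, 8.0), (-32, 42, 0, 8.0), (-40, 46, 4, 9.0), (-40, 50, 8, 8.5), (-36, 54, 12, 7.5), (-28, 58, 12, 7.0), (-20, 62, 14, 7.1), (-12, 62, 14, 9.0), (-4, 66, 16, 10.0), (4, 66, 16, 10.3), (12, 74, 18, 10.2), (20, 82, 22, 10.6), (28, 90, 24, 10.9), (36, 94, 24, 11.4), (44, 98, 24, 11.7), (52, 106, 22, 10.3), (52, 114, 18, 11.3), (52, 122, 14, 15.2), (52, 130, 10, 29.3), (52, 138, 6, 46.0), (52, 146, 2, 63.3)]
```

```bash
python3 - <<'E'
from h import *
o=manip.get_obs(); p=o['position']; R=o['tool_rot']
print((w(10,0,15)-p)*1e3, w(10,0,15), np.degrees(a)-np.degrees(np.arctan2(R[1,0],R[0,0])))
E
```

```text
[ 415.48492657  585.47506904 -215.25342628] [0.55512243 0.0539621  0.015     ] 90.22179013455597
```

Emit:
move_arm:
  motion:
    - [[20,29,0],[0,0,0.08],0]
    - [[41,58,0],[0,0,0.16],0]
    - [[62,88,0],[0,0,0.24],0]
    - [[83,117,0],[0,0,0.31],0]
    - [[104,146,0],[0,0,0.39],0]
    - [[125,176,0],[0,0,0.47],0]
    - [[145,205,0],[0,0,0.55],0]
    - [[166,234,0],[0,0,0.63],0]
    - [[187,263,0],[0,0,0.71],0]
    - [[208,293,0],[0,0,0.79],0]
    - [[208,293,0],[0,0,0.79],0]

```text
time: 1.02
position: [0.3503, -0.2339, 0.2311]
tool_rot: [[0.491, 0.871, 0.002], [0.871, -0.491, 0.003], [0.004, -0.0, -1.0]]
ft_force: [0.4, 0.1, 0.2]
gripper_width: 0.0853
gripper_force: 0.0
```

Emit:
move_arm:
  motion:
    - [[20,29,-5],[0,0,0.08],0]
    - [[41,58,-10],[0,0,0.16],0]
    - [[62,88,-15],[0,0,0.24],0]
    - [[83,117,-20],[0,0,0.31],0]
    - [[104,146,-25],[0,0,0.39],0]
    - [[125,176,-30],[0,0,0.47],0]
    - [[145,205,-35],[0,0,0.55],0]
    - [[166,234,-40],[0,0,0.63],0]
    - [[187,263,-45],[0,0,0.71],0]
    - [[207,292,-50],[0,0,0.785],0]
    - [[207,292,-50],[0,0,0.785],0]
    - [[207,292,-50],[0,0,0.785],0]

```text
time: 2.02
position: [0.5545, 0.0539, 0.1796]
tool_rot: [[-0.26, 0.966, -0.003], [0.966, 0.26, -0.001], [0.0, -0.003, -1.0]]
ft_force: [-1.0, -1.1, 0.1]
gripper_width: 0.0856
gripper_force: 0.0
```

```bash
python3 - <<'E'
from h import *
o=manip.get_obs(); p=o['position']; R=o['tool_rot']
print(o['time'],(w(10,0,15)-p)*1e3, np.degrees(a)-np.degrees(np.arctan2(R[1,0],R[0,0])),R.round(4).tolist(),o['joint_positions'])
E
```

```text
2.0167 [ 6.02183869e-01  4.84420528e-02 -1.64620250e+02] -0.1194781540053782 [[-0.2598, 0.9657, -0.0033], [0.9657, 0.2598, -0.0005], [0.0004, -0.0034, -1.0]] [-4.54090270e-03  1.21076250e-01  1.43612198e+00 -5.20043100e-04
  1.58773147e+00 -2.67334597e-01]
```

Emit:
move_arm:
  motion:
    - [[0,0,-25],[0,0,0],0]
    - [[0,0,-50],[0,0,0],0]
    - [[0,0,-75],[0,0,0],0]
    - [[0,0,-100],[0,0,0],0]
    - [[0,0,-118],[0,0,0],0]
    - [[0,0,-132],[0,0,0],0]
    - [[0,0,-143],[0,0,0],0]
    - [[0,0,-152],[0,0,0],0]
    - [[0,0,-158],[0,0,0],0]
    - [[0,0,-163],[0,0,0],0]
    - [[0,0,-163],[0,0,0],0]

```text
time: 2.93
position: [0.5543, 0.0527, 0.0178]
tool_rot: [[-0.258, 0.966, -0.001], [0.966, 0.258, -0.0], [0.0, -0.001, -1.0]]
ft_force: [-1.5, -0.5, -0.5]
gripper_width: 0.0857
gripper_force: 0.0
```

```bash
python3 - <<'E'
from h import *
c=shot('top','top1'); s=shot('scene','scene1')
A=cv2.resize(cv2.imread('pics/scene1.png')[120:280,210:410],None,fx=4,fy=4,interpolation=cv2.INTER_CUBIC); cv2.imwrite('pics/s1c.png',A[:600])
o=manip.get_obs(); print(o['time'],o['position'],tr(o['position']),o['ft_force'])
E
```

```text
3.0333 [0.55510759 0.05294585 0.01893809] (np.float64(9.0), np.float64(0.3)) [ 0.24700534  0.02596446 -0.01869797]
```

View pics/s1c.png

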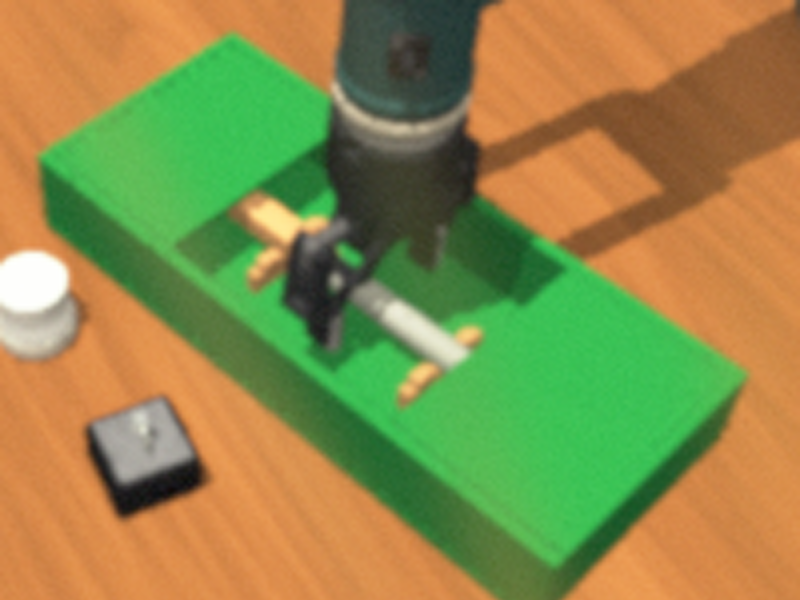

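The open fingers straddle the shank about its balance point, with the mandrel still on its rests. I'll close now.

Emit:
move_arm:
  motion:
    - [[0,0,-2],[0,0,0],60]
    - [[0,0,-2],[0,0,0],110]
    - [[0,0,-2],[0,0,0],150]
    - [[0,0,-2],[0,0,0],180]
    - [[0,0,-2],[0,0,0],220]
    - [[0,0,-2],[0,0,0],255]
    - [[0,0,-2],[0,0,0],255]
    - [[0,0,-2],[0,0,0],255]
    - [[0,0,-2],[0,0,0],255]
  grip_force: 80

```text
time: 3.78
position: [0.5548, 0.0531, 0.0168]
tool_rot: [[-0.258, 0.966, 0.0], [0.966, 0.258, 0.0], [-0.0, 0.0, -1.0]]
ft_force: [-1.6, 0.5, 3.3]
gripper_width: 0.0178
gripper_force: 78.1
```

Emit:
move_arm:
  motion:
    - [[0,0,2],[0,0,0],255]
    - [[0,0,4],[0,0,0],255]
    - [[0,0,6],[0,0,0],255]
    - [[0,0,8],[0,0,0],255]
    - [[0,0,8],[0,0,0],255]

```text
time: 4.2
position: [0.5547, 0.053, 0.0244]
tool_rot: [[-0.258, 0.966, 0.0], [0.966, 0.258, 0.0], [-0.0, 0.0, -1.0]]
ft_force: [1.3, 0.5, -2.8]
gripper_width: 0.0177
gripper_force: 78.1
```

```bash
python3 - <<'E'
from h import *
c=shot('top','top2'); s=shot('scene','scene2')
A=cv2.resize(cv2.imread('pics/scene2.png')[120:270,210:410],None,fx=4,fy=4,interpolation=cv2.INTER_CUBIC); cv2.imwrite('pics/s2c.png',A)
o=manip.get_obs(); print(o['time'],o['position'],tr(o['position']),o['ft_force'],o['wrist_torque'],o['gripper_force'])
E
```

```text
4.3 [0.55462182 0.05302027 0.02419478] (np.float64(9.2), np.float64(0.7)) [ 0.505942   -0.15476379 -2.80375585] [ 0.00400541  0.0093851  -0.00855262] 78.11109066009521
```

View pics/s2c.png

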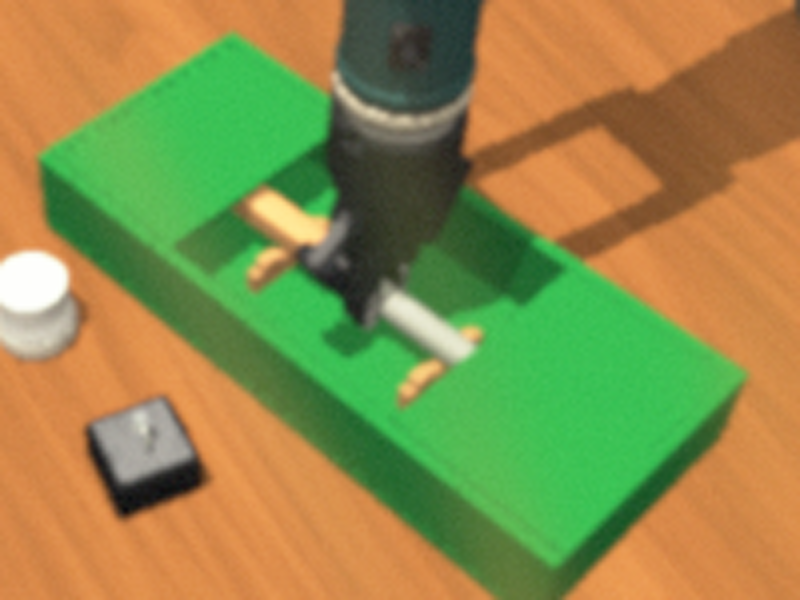

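The mandrel is lifted evenly: 2.8 N of weight and almost no wrist moment, with the shank just above its rests. Next I'll compute the world-frame rows for the slide-and-tilt path.

```bash
python3 - <<'E'
from plan import *
W=[(10,42,0),(0,42,0),(-10,42,0),(-20,42,0),(-30,42,0),(-38,44,2),(-40,47,5),(-40,50,8),(-38,52.5,10),(-35,54.5,12),(-28,58,12.5),
(-20,61.5,14),(-12,62.5,14),(-4,65,15.5),(4,67,16),(12,73,18),(20,81,21),(28,88,23.5),(36,94,24),(44,98.5,24),(50,105,22.5),(52,114,18),(52,124,14),(52,137,9),(52,155,4),(52,178,0),(52,200,0),(52,215,0)]
S=np.vstack([rect(0,0,0,0)]);T0=tool(0)
w0=None
for i,(x,z,t) in enumerate(W):
    if i:
        f=np.linspace(0,1,6); q=np.array(W[i-1])+f[:,None]*(np.array(W[i])-W[i-1])
        A=(q[:,0],q[:,1],np.radians(q[:,2])); cl=min(clr(M,*A).min(),clr(T0,*A).min())
    else: cl=0
    th=np.radians(t); sx=x-10+17.8*np.sin(th); sz=z-42+17.8*(1-np.cos(th))
    if i%9==0: b=None
    r=(-ey*th)
    print(i,W[i],'clr %.1f'%cl,'shift',(ex*sx).round(1),round(sz,1),'rot',r.round(3))
E
```

```text
0 (10, 42, 0) clr 0.0 shift [-0.  0.] 0.0 rot [0. 0.]
1 (0, 42, 0) clr 8.0 shift [ 2.6 -9.7] 0.0 rot [0. 0.]
2 (-10, 42, 0) clr 8.0 shift [  5.2 -19.3] 0.0 rot [0. 0.]
3 (-20, 42, 0) clr 8.0 shift [  7.7 -29. ] 0.0 rot [0. 0.]
4 (-30, 42, 0) clr 8.0 shift [ 10.3 -38.6] 0.0 rot [0. 0.]
5 (-38, 44, 2) clr 8.0 shift [ 12.2 -45.8] 2.0 rot [0.034 0.009]
6 (-40, 47, 5) clr 8.4 shift [ 12.5 -46.8] 5.1 rot [0.084 0.022]
7 (-40, 50, 8) clr 8.5 shift [ 12.2 -45.9] 8.2 rot [0.135 0.036]
8 (-38, 52.5, 10) clr 7.0 shift [ 11.6 -43.4] 10.8 rot [0.169 0.045]
9 (-35, 54.5, 12) clr 6.8 shift [ 10.6 -39.9] 12.9 rot [0.202 0.054]
10 (-28, 58, 12.5) clr 7.4 shift [  8.8 -33. ] 16.4 rot [0.211 0.056]
11 (-20, 61.5, 14) clr 7.3 shift [  6.6 -24.8] 20.0 rot [0.236 0.063]
12 (-12, 62.5, 14) clr 7.6 shift [  4.6 -17.1] 21.0 rot [0.236 0.063]
13 (-4, 65, 15.5) clr 8.5 shift [ 2.4 -8.9] 23.6 rot [0.261 0.07 ]
14 (4, 67, 16) clr 10.2 shift [ 0.3 -1.1] 25.7 rot [0.27  0.072]
15 (12, 73, 18) clr 11.0 shift [-1.9  7.2] 31.9 rot [0.304 0.081]
16 (20, 81, 21) clr 11.1 shift [-4.2 15.8] 40.2 rot [0.354 0.094]
17 (28, 88, 23.5) clr 10.0 shift [-6.5 24.2] 47.5 rot [0.396 0.106]
18 (36, 94, 24) clr 10.0 shift [-8.6 32.1] 53.5 rot [0.405 0.108]
19 (44, 98.5, 24) clr 11.2 shift [-10.6  39.8] 58.0 rot [0.405 0.108]
20 (50, 105, 22.5) clr 8.1 shift [-12.1  45.2] 64.4 rot [0.379 0.101]
21 (52, 114, 18) clr 8.3 shift [-12.2  45.9] 72.9 rot [0.304 0.081]
22 (52, 124, 14) clr 11.3 shift [-11.9  44.7] 82.5 rot [0.236 0.063]
23 (52, 137, 9) clr 16.7 shift [-11.5  43.3] 95.2 rot [0.152 0.04 ]
24 (52, 155, 4) clr 38.2 shift [-11.1  41.8] 113.0 rot [0.067 0.018]
25 (52, 178, 0) clr 67.6 shift [-10.8  40.6] 136.0 rot [0. 0.]
26 (52, 200, 0) clr 96.8 shift [-10.8  40.6] 158.0 rot [0. 0.]
27 (52, 215, 0) clr 118.1 shift [-10.8  40.6] 173.0 rot [0. 0.]
```

Emit:
move_arm:
  motion:
    - [[1.3,-4.8,0],[0,0,0],255]
    - [[2.6,-9.7,0],[0,0,0],255]
    - [[5.2,-19.3,0],[0,0,0],255]
    - [[7.7,-29,0],[0,0,0],255]
    - [[10.3,-38.6,0],[0,0,0],255]
    - [[11.3,-42,1],[0.017,0.005,0],255]
    - [[12.2,-45.8,2],[0.034,0.009,0],255]
    - [[12.4,-46.3,3.5],[0.059,0.016,0],255]
    - [[12.5,-46.8,5.1],[0.084,0.022,0],255]
    - [[12.5,-46.8,5.1],[0.084,0.022,0],255]
    - [[12.5,-46.8,5.1],[0.084,0.022,0],255]

```text
time: 5.22
position: [0.5674, 0.0058, 0.0296]
tool_rot: [[-0.256, 0.966, -0.022], [0.963, 0.257, 0.084], [0.087, 0.001, -0.996]]
ft_force: [0.8, -0.6, -3.3]
gripper_width: 0.0178
gripper_force: 78.1
```

```bash
python3 - <<'E'
from h import *
c=shot('top','top3'); s=shot('scene','scene3')
A=cv2.resize(cv2.imread('pics/scene3.png')[120:270,210:410],None,fx=4,fy=4,interpolation=cv2.INTER_CUBIC); cv2.imwrite('pics/s3c.png',A)
o=manip.get_obs(); p=o['position']+o['tool_rot'][:,2]*-.0178; print(o['time'],tr(p),p[2],o['tool_rot'].round(3).tolist(),o['ft_force'],o['wrist_torque'],o['gripper_force'])
E
```

```text
5.3167 (np.float64(-40.6), np.float64(0.7)) 0.047110161029044265 [[-0.257, 0.966, -0.022], [0.962, 0.258, 0.084], [0.087, 0.0, -0.996]] [ 0.14305021 -1.13863768 -3.56181986] [-0.0862788  -0.01177688 -0.00981157] 78.10983896255493
```

View pics/s3c.png

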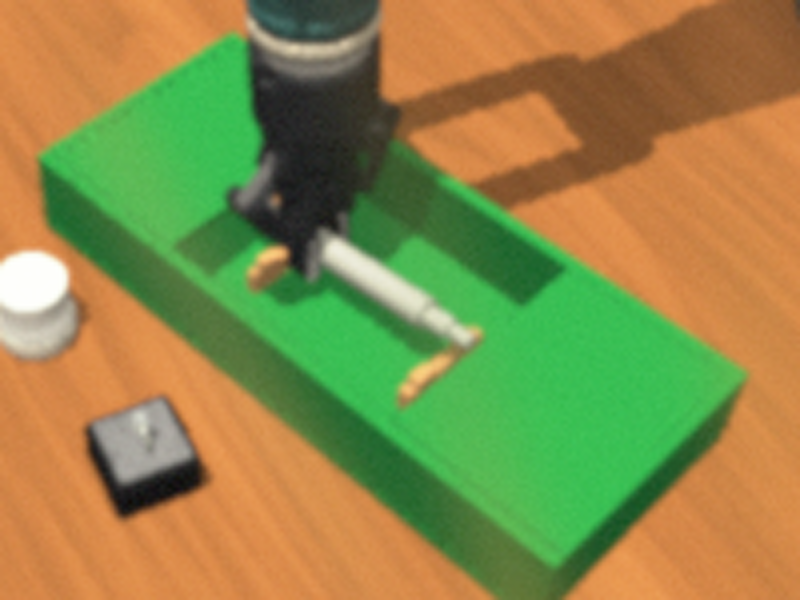

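The tip is now clear of its cover at about (470,340), the mandrel is tilted 5° and nothing is touching. I'll carry on tilting and drawing it out.

Emit:
move_arm:
  motion:
    - [[-0.2,0.5,1.6],[0.025,0.007,0],255]
    - [[-0.3,0.9,3.1],[0.051,0.014,0],255]
    - [[-0.9,3.4,5.7],[0.085,0.023,0],255]
    - [[-1.9,6.9,7.8],[0.118,0.032,0],255]
    - [[-3.7,13.8,11.3],[0.127,0.034,0],255]
    - [[-5.9,22,14.9],[0.152,0.041,0],255]
    - [[-7.9,29.7,15.9],[0.152,0.041,0],255]
    - [[-10.1,37.9,18.5],[0.177,0.048,0],255]
    - [[-12.2,45.7,20.6],[0.186,0.05,0],255]
    - [[-12.2,45.7,20.6],[0.186,0.05,0],255]
    - [[-12.2,45.7,20.6],[0.186,0.05,0],255]

```text
time: 6.23
position: [0.5548, 0.0524, 0.0501]
tool_rot: [[-0.249, 0.966, -0.071], [0.929, 0.259, 0.266], [0.275, 0.0, -0.961]]
ft_force: [-0.0, -0.2, -3.1]
gripper_width: 0.0177
gripper_force: 78.2
```

```bash
python3 - <<'E'
from h import *
s=shot('scene','scene4')
A=cv2.resize(cv2.imread('pics/scene4.png')[100:250,210:410],None,fx=4,fy=4,interpolation=cv2.INTER_CUBIC); cv2.imwrite('pics/s4c.png',A)
o=manip.get_obs(); p=o['position']+o['tool_rot'][:,2]*-.0178; print(o['time'],tr(p),p[2],o['tool_rot'].round(3).tolist(),o['ft_force'],o['wrist_torque'],o['gripper_force'])
E
```

```text
6.2833 (np.float64(3.4), np.float64(0.7)) 0.06713663888061322 [[-0.249, 0.966, -0.071], [0.929, 0.259, 0.266], [0.275, 0.0, -0.961]] [ 0.27800052 -0.1858682  -4.05398842] [-0.29737615 -0.10544005  0.0192625 ] 78.16184878349304
```

View pics/s4c.png

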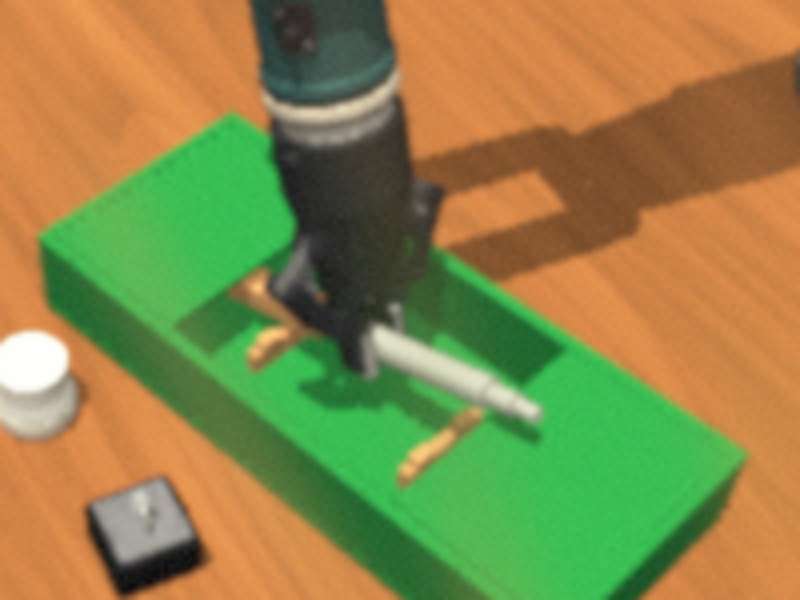

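The tip now sticks up over its cover at about (535,410), the butt is still inside the tray, and only the weight registers. I'll draw it out, level it and raise it.

Emit:
move_arm:
  motion:
    - [[-2.2,8.3,6.2],[0.034,0.009,0],255]
    - [[-4.5,16.9,14.5],[0.084,0.022,0],255]
    - [[-6.8,25.3,21.8],[0.126,0.034,0],255]
    - [[-8.9,33.2,27.8],[0.135,0.036,0],255]
    - [[-10.9,40.9,32.3],[0.135,0.036,0],255]
    - [[-12.4,46.3,38.7],[0.109,0.029,0],255]
    - [[-12.5,47,47.2],[0.034,0.009,0],255]
    - [[-12.2,45.8,56.8],[-0.034,-0.009,0],255]
    - [[-11.8,44.4,69.5],[-0.118,-0.032,0],255]
    - [[-11.4,42.9,87.3],[-0.203,-0.054,0],255]
    - [[-11.1,41.7,110.3],[-0.27,-0.072,0],255]
    - [[-11.1,41.7,132.3],[-0.27,-0.072,0],255]

```text
time: 7.28
position: [0.5426, 0.0967, 0.1837]
tool_rot: [[-0.262, 0.965, 0.001], [0.965, 0.262, -0.001], [-0.001, 0.001, -1.0]]
ft_force: [0.8, -0.4, -3.0]
gripper_width: 0.0175
gripper_force: 78.3
```

Emit:
move_arm:
  motion:
    - [[0,0,12],[0,0,0],255]
    - [[0,0,20],[0,0,0],255]
    - [[0,0,20],[0,0,0],255]
    - [[0,0,20],[0,0,0],255]
    - [[0,0,20],[0,0,0],255]
    - [[0,0,20],[0,0,0],255]
    - [[0,0,20],[0,0,0],255]
    - [[0,0,20],[0,0,0],255]

```text
time: 7.95
position: [0.5436, 0.0933, 0.2012]
tool_rot: [[-0.257, 0.966, -0.002], [0.966, 0.257, -0.0], [0.0, -0.002, -1.0]]
ft_force: [-1.3, 1.0, -3.0]
gripper_width: 0.0177
gripper_force: 78.3
```

```bash
python3 - <<'E'
from h import *
s=shot('scene','scene5')
o=manip.get_obs(); p=o['position']+o['tool_rot'][:,2]*-.0178; print(o['time'],tr(p),p[2],o['tool_rot'].round(3).tolist(),o['ft_force'],o['wrist_torque'],o['gripper_force'],abs(o['qd']).max())
E
```

```text
8.0 (np.float64(51.0), np.float64(0.9)) 0.21933188313523758 [[-0.258, 0.966, -0.001], [0.966, 0.258, -0.0], [0.0, -0.001, -1.0]] [ 0.4940612   0.25865856 -4.04001209] [-0.02169126  0.00573363 -0.00585699] 78.26694846153259 0.007718221447875649
```

View pics/scene5.png

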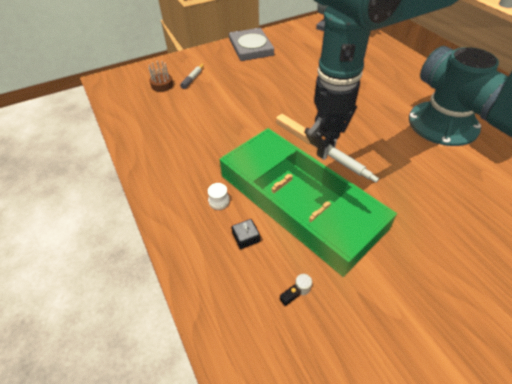

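The mandrel is held clear above the tray, with its butt near (280,118) and its tip near (377,179). The bystanders haven't moved. I'll check that it's level by reprojection, then hand in.

```bash
python3 - <<'E'
from h import *
c=load('scene5'); t=proj(c,w(173,0,219)); b=proj(c,w(-87,0,219)); print(t,b)
if np.hypot(t[0]-377,t[1]-179)<8 and np.hypot(b[0]-279,b[1]-118)<8: print(manip.hand_in())
E
```

```text
(np.float64(377.21385396751515), np.float64(179.00002357120854)) (np.float64(278.2776235390684), np.float64(116.88370993455004))
the job is handed in; nothing more can be done
None
```

The mandrel came out of the tray tip first with no sign of forcing. I handed the job in at about 8 s with it held still and level, its axis about 219 mm above the bench, and the loupe, ring box and jar where they stood; the result of the judging was not shown.

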